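# Tip the dud capacitors into the flap bin

## Task

One of the two steel scoops on the rubber mat holds the four dud maroon can capacitors: take that scoop to the scrap bin, push the bin's spring flap in with the scoop's lip and, with the scoop's rim keeping the flap open, tip all four cans into the bin. Keep the gripper and arm off the bin and its flap, and do not handle the cans. Then draw the scoop out so that the flap springs shut, set the empty scoop back down flat on the mat, and leave everything else as it is.

Things in the scene. Friction and masses are not known exactly. Their poses are not given: they have to be found in the camera images.
- scoop: the scoop that holds the cans, about 0.16 kg empty; sheet-steel scoop: pan 130 long x 95 wide x 36 mm high outside, walls and floor 2.5 mm, open at the front (mouth), wooden handle behind. Origin at the centre of the pan's underside; x points out of the mouth (lip at x = +65 mm, rear wall at -65), z up. It starts flat on the mat
- scoop_lip (a point): middle of the front edge of the scoop's underside (scoop frame x 65, y 0, z 0 mm)
- scoop_grip (a point): a good grip point on the handle's centre line, 37 mm behind the pan (scoop frame x -102, y 0, z 38 mm). The handle is a straight wooden flat-sided bar 18 mm wide (scoop y) x 20 mm deep, 100 mm long, rising to the rear at 0.2 rad from (x -66, z 30.5) to (x -164, z 50.5); grip across its 18 mm width
- can1: one of the four dud can capacitors: maroon cylinder 26 mm diameter, 48 mm long, lying in the scoop. Origin at its centre, its x axis along the cylinder (it lies roughly along the scoop's x axis at the start); 40 g
- can2: one of the four dud can capacitors: maroon cylinder 26 mm diameter, 48 mm long, lying in the scoop. Origin at its centre, its x axis along the cylinder (it lies roughly along the scoop's x axis at the start); 40 g
- can3: one of the four dud can capacitors: maroon cylinder 20 mm diameter, 38 mm long, lying in the scoop. Origin at its centre, its x axis along the cylinder (it lies roughly along the scoop's x axis at the start); 25 g
- can4: one of the four dud can capacitors: maroon cylinder 20 mm diameter, 38 mm long, lying in the scoop. Origin at its centre, its x axis along the cylinder (it lies roughly along the scoop's x axis at the start); 25 g
- bin: fixed grey sheet-steel scrap bin, 220 deep (x) x 200 wide (y) x 240 mm high, wall 4 mm, inner floor 12 mm up, in the left or right half of the table. Origin under its centre, z up; its front looks along -x, roughly to the robot. The front wall rises to z = 130 at x = -110; from there a 45 degree face slopes back to x = 0, z = 240 mm and holds the flap opening
- bin_sill (a point): middle of the lower edge (sill) of the opening, on the outer face (bin frame x -95, y 0, z 145 mm). The opening is 130 mm wide (y -65 to +65) and 120 mm up the slope, from sill to hinge
- bin_hinge (a point): middle of the flap's hinge line, at the upper edge of the opening (bin frame x -7.5, y 0, z 227 mm); the hinge is parallel to the bin's y axis
- flap_edge (a point): middle of the free lower edge of the aluminium flap, which is 116 mm long, 124 mm wide and 3 mm thick and hangs from the hinge
- flap (a joint): flap angle in rad: 0 shut in the 45 degree face, growing as it is pushed inward (0.79 hangs straight down, at most 1.9). A spring shuts it: about 0.1 N m at 0, 0.17 N m at 0.8 rad, so 1 to 2 N at its free edge. Over the side rims of a scoop pushed in about 90 mm past the sill it stands at 0.5 to 1.1, its edge behind the lip once the scoop is tipped
- mat: fixed black rubber mat, 280 (x) x 330 (y) x 3 mm thick, in the half of the table without the bin; both scoops stand on it side by side, the jar between them. Origin at the centre of its underside
- spare: the other scoop, the same but holding two aluminium hex pillars; leave it alone. Same frame as the first scoop
- pillar1: aluminium hex pillar in the other scoop, 60 mm long, 14 mm across corners; origin at its centre, x along it; leave it
- pillar2: second hex pillar in the other scoop, as the first; leave it
- jar: amber glass jar with steel cap, 42 mm diameter, 55 mm high, standing on the mat between the scoops; origin under its centre; leave it
- dial: black dial knob, 36 mm diameter, 22 mm high, on the bench between bin and mat, beyond the valve; origin under its centre; leave it
- valve: radio valve (glass tube on a black base), 35 mm diameter, 90 mm high, standing on the bench between bin and mat; origin under its centre; leave it
- spool: aluminium solder spool, 52 mm diameter, 38 mm high, standing on the bench near the robot; origin under its centre; leave it
- driver: screwdriver 180 mm long lying on the bench near the robot; leave it
Things that resemble listed ones, but are neither listed nor needed, are in the scene too. What is shaped like the scoop but orange is not meant.

How it is judged:
On the way, in this order (a step that is already met when the one before it is completed fails the run):
1. the scoop is lifted off the mat with all four cans still in it (height (world z) of scoop above 0.06 m and x of can1 in the frame of scoop between -0.065 and 0.07 m and y of can1 in the frame of scoop between -0.046 and 0.046 m and z of can1 in the frame of scoop between 0 and 0.06 m and x of can2 in the frame of scoop between -0.065 and 0.07 m and y of can2 in the frame of scoop between -0.046 and 0.046 m and z of can2 in the frame of scoop between 0 and 0.06 m and x of can3 in the frame of scoop between -0.065 and 0.07 m and y of can3 in the frame of scoop between -0.046 and 0.046 m and z of can3 in the frame of scoop between 0 and 0.06 m and x of can4 in the frame of scoop between -0.065 and 0.07 m and y of can4 in the frame of scoop between -0.046 and 0.046 m and z of can4 in the frame of scoop between 0 and 0.06 m), for 0.2 s.
2. the scoop's lip has pushed the flap in and is inside the opening, holding the flap open (value of joint flap above 0.35 rad and x of scoop_lip in the frame of bin above -0.09 m and z of scoop_lip in the frame of bin below 0.2 m and y of scoop_lip in the frame of bin between -0.06 and 0.06 m), for 0.2 s.
3. all four cans are down in the bin while the scoop still holds the flap open (value of joint flap above 0.25 rad and x of can1 in the frame of bin between -0.107 and 0.107 m and y of can1 in the frame of bin between -0.097 and 0.097 m and z of can1 in the frame of bin between 0.01 and 0.11 m and x of can2 in the frame of bin between -0.107 and 0.107 m and y of can2 in the frame of bin between -0.097 and 0.097 m and z of can2 in the frame of bin between 0.01 and 0.11 m and x of can3 in the frame of bin between -0.107 and 0.107 m and y of can3 in the frame of bin between -0.097 and 0.097 m and z of can3 in the frame of bin between 0.01 and 0.11 m and x of can4 in the frame of bin between -0.107 and 0.107 m and y of can4 in the frame of bin between -0.097 and 0.097 m and z of can4 in the frame of bin between 0.01 and 0.11 m), for 0.1 s.
At the end, for the whole second after the job is handed in: all four cans lie inside the bin, below the flap; the flap is shut (within 0.06 rad); the scoop stands flat (tilt under 0.06 rad) and at rest on the mat, its origin within 75 mm (mat x) and 120 mm (mat y) of the mat's centre; everything else is within 20 mm of where it was (x of can1 in the frame of bin between -0.107 and 0.107 m and y of can1 in the frame of bin between -0.097 and 0.097 m and z of can1 in the frame of bin between 0.01 and 0.11 m and x of can2 in the frame of bin between -0.107 and 0.107 m and y of can2 in the frame of bin between -0.097 and 0.097 m and z of can2 in the frame of bin between 0.01 and 0.11 m and x of can3 in the frame of bin between -0.107 and 0.107 m and y of can3 in the frame of bin between -0.097 and 0.097 m and z of can3 in the frame of bin between 0.01 and 0.11 m and x of can4 in the frame of bin between -0.107 and 0.107 m and y of can4 in the frame of bin between -0.097 and 0.097 m and z of can4 in the frame of bin between 0.01 and 0.11 m and value of joint flap below 0.06 rad and x of scoop in the frame of mat between -0.075 and 0.075 m and y of scoop in the frame of mat between -0.12 and 0.12 m and z of scoop in the frame of mat between -0.003 and 0.008 m and angle between scoop's own z axis and vertical below 0.06 rad and linear speed of scoop below 0.02 m/s and distance of each of spare, pillar1, pillar2, jar, dial, valve, spool, driver from where it was at the start of the episode below 0.02 m); the robot touches nothing.
It fails at once if the gripper or arm presses on the bin or its flap (contact force between any of the fingers, the arm and bin above 1 N).
It fails at once if the scoop is dropped: let go more than 25 mm above the mat (height (world z) of scoop above 0.028 m and contact force between the fingers and scoop below 0.05 N).
It fails at once if the gripper handles a can (contact force between the fingers and can1 above 1 N or contact force between the fingers and can2 above 1 N or contact force between the fingers and can3 above 1 N or contact force between the fingers and can4 above 1 N).
It fails at once if something else on the bench is pushed away or knocked over (moved more than 20 mm) (distance of any of spare, pillar1, pillar2, jar, dial, valve, spool, driver from where it was at the start of the episode above 0.02 m).
It also fails if it takes over 67 s, if anything falls off the work surface, if the arm or the gripper's body presses on something with over 40 N, if the wrist force passes 120 N, or if a joint passes its speed limit or range.

## Robot

A 6-joint arm with a two-finger parallel gripper is mounted at the origin on the work surface. World frame = base frame: x ahead of the robot, y to its left, z up, the work surface at z = 0. Lengths are in m, angles in rad, forces in N, time in s.
With the tool pointing down it reaches from about 0.3 to 0.825 m from the base axis. Payload 5.4 kg.
Tool frame: the origin (TCP) lies at the very end of the fingers, on their centre line; the grasp point (between the pads) lies 19 mm behind it; z points along the fingers, y is the line along which they close (so a half turn about z gives the same grasp; the last joint's range is limited). The gripper opens to 92 mm and grips with 3 to 60 N. Pads are 20 mm wide; open, the fingers measure 128 mm over their backs; the gripper's body (75 mm by 189 mm) begins 69 mm behind the grasp point.
Start: joints at [-1.355, 0.158, 1.597, -0, 1.386, -0.21], TCP at [0.237, -0.524, 0.215] pointing down, gripper open.
Joint ranges: [-2.91, 2.91], [-0.94, 2.29], [0.18, 2.7], [-1.29, 4.43], [0.17, 2.64], [-3, 3]. Speed limits (rad/s): [2.57, 2.57, 3.14, 3.14, 3.14, 3.14].

## Interface

Orientations are given as a unit quaternion [w, x, y, z].
In Python, from cell import r, jaws, kinematics, cams, ticket, sensors gives the robot as it stands. The module is installed in compiled form; this text tells all that it offers. Calls block until the motion is done:
- r.reach(position, orientation): joint-space move of the TCP to a pose.
- r.movel(position, rotation=None, max_speed=0.15, force_limit=None): straight line of the TCP; rotation=None keeps the orientation; max_speed is the mean speed in m/s. With force_limit (N) it stops when the force on the tool has changed by that much, and returns True; else False.
- r.set_joints(angles): joint-space move.
- jaws.set_gripper(opening, strength=None): opening from 0.0 (shut) to 1.0 (fully open); strength is the grip in N (None keeps the last); returns when the fingers have stopped.
- r.sleep(seconds).
- kinematics.solve_ik(position, orientation): joint angles nearest the present ones, or None.
- cams.capture(name): name is "scene" or "top"; returns a dict with "pixels" (384x512x3 uint8, red, green, blue), "intrinsics" (3x3 intrinsics, pixels), "pose" (4x4, takes a point from camera to world coordinates). Camera axes: x right, y down, z forward; pixel columns grow to the right and rows downward; lengths in m; the calibration is good to about 2 mm. A picture is of the moment at which its call begins. There is no depth.
A pose or a line that the arm cannot do raises r.MotionError and nothing moves.
- ticket.close_job(): hands the job in; it is judged then, once.
Readings, each from a call of its own:
- sensors.get_time_s(): time.
- sensors.get_joint_positions(): joint angles.
- sensors.get_qd(): joint speeds.
- sensors.get_tau(): joint torques, N m.
- sensors.get_ee_pos(): TCP position.
- sensors.get_tcp_rot(): TCP orientation.
- sensors.get_force(): force on the tool from outside, world axes, zero at the start.
- sensors.get_ft_torque(): the same for the moment, N m.
- sensors.get_gripper_width(): opening from 0.0 (shut) to 1.0 (fully open).
- sensors.get_finger_force(): force on a finger pad.
Only numpy, scipy, OpenCV 4.12 (cv2) and the standard library are available. Lean on these libraries where they do the work, as an engineer would, in place of code of your own. Each camera call takes 0.05 s, during which the arm holds its last target. There are 200 camera calls.

## Working session

There is one attempt and no reset: what is moved stays moved. The work goes in short steps, each a Python script; the robot and the scene stay as the last script left them, time stands still between calls to the robot, and variables do not carry over. Pictures are saved under pics/ and viewed, at most 10 in all, crops included, and the job is handed in when it is done.

```bash
mkdir -p pics
python3 - <<'E'
from cell import *
import cv2,numpy as np
for n in("scene","top"):
    c=cams.capture(n);cv2.imwrite(f"pics/{n}0.png",c["pixels"][:,:,::-1])
    np.savez(n+"0.npz",**{k:np.array(c[k]) for k in("pixels","intrinsics","pose")})
    print(n,np.round(c["intrinsics"],1).tolist(),np.round(c["pose"],3).tolist())
print(sensors.get_time_s(),sensors.get_tcp_rot())
E
```

```text
scene [[481.5, 0.0, 252.4], [0.0, 481.5, 189.0], [0.0, 0.0, 1.0]] [[-0.235, 0.718, -0.656, 1.275], [0.972, 0.175, -0.157, 0.196], [0.002, -0.674, -0.739, 1.034], [0.0, 0.0, 0.0, 1.0]]
top [[428.4, 0.0, 261.2], [0.0, 428.4, 197.3], [0.0, 0.0, 1.0]] [[0.012, -0.989, 0.144, 0.338], [-1.0, -0.011, 0.01, 0.016], [-0.008, -0.144, -0.99, 1.233], [0.0, 0.0, 0.0, 1.0]]
0.1 [-8.11391116e-04  9.77424251e-01  2.11284583e-01  2.16376975e-06]
```

View pics/scene0.png

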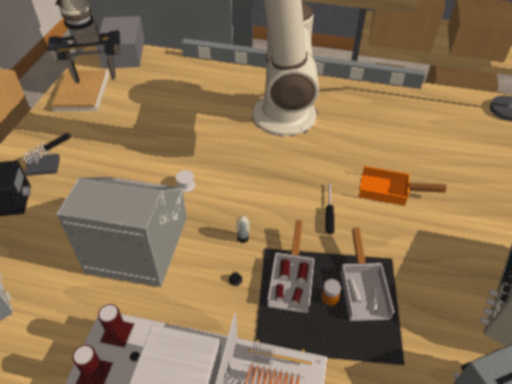

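View pics/top0.png

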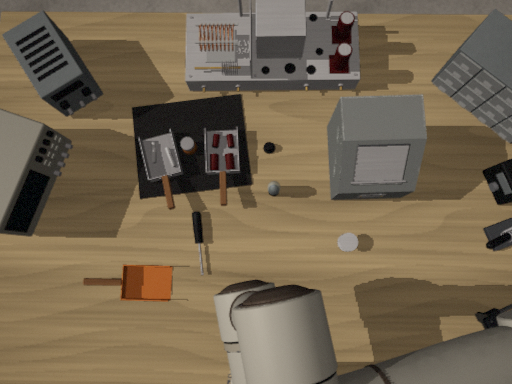

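Candidates for the scoop: top (222,151) grey with 4 maroon cans (described); (161,157) grey with two pillars (spare); (147,282) orange (not meant). I chose the first. The bin is at top (375,145), scene (125,225), and its face looks toward the robot. I'll check this in a close crop.

Run:
```python
import cv2,numpy as np
t=cv2.imread("pics/top0.png")
a=cv2.resize(t[115:215,195:255],None,fx=6,fy=6,interpolation=cv2.INTER_CUBIC)   # 360x600
b=cv2.resize(t[90:205,322:427],None,fx=4,fy=4,interpolation=cv2.INTER_CUBIC)  # 420x460
o=np.zeros((600,785,3),np.uint8);o[:,:360]=a;o[:460,365:785]=b
cv2.imwrite("pics/crop1.png",o)
```

```text
(no output)
```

View pics/crop1.png

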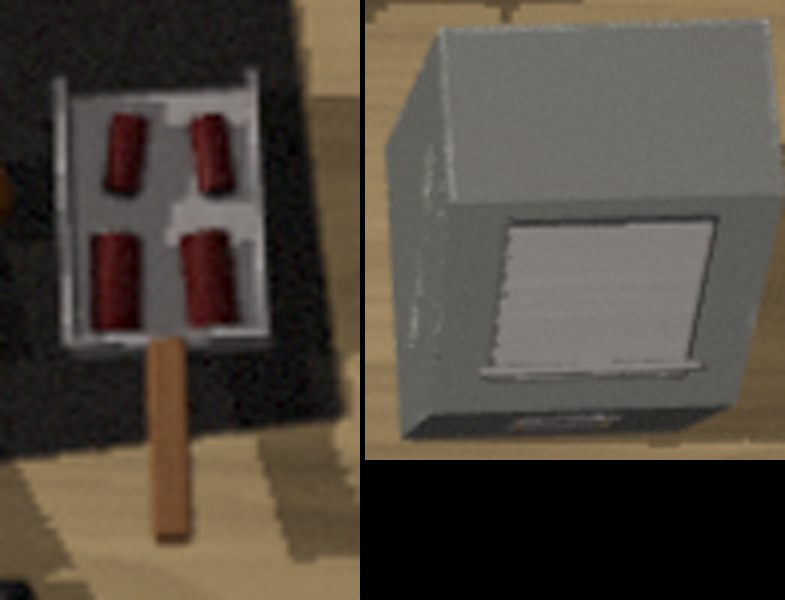

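The crop confirms the four maroon cans. Rim corners are about (58,78), (251,70), (68,345) and (268,335) in the crop, and the handle runs (166,340) to (172,540). The bin roof corners, fold and flap outline are clear too.

```bash
cat > h.py <<'E'
import numpy as np,cv2
def ray(c,uv,z):
    K,T=c["intrinsics"],c["pose"]; d=T[:3,:3]@np.linalg.solve(K,[uv[0],uv[1],1.]); o=T[:3,3]
    return o+d*(z-o[2])/d[2]
E
python3 - <<'E'
from h import *
c=np.load("top0.npz")
S=lambda x,y:(195+x/6-.4,115+y/6-.4)
B=lambda x,y:(322+(x-365)/4-.4,90+y/4-.4)
p=lambda n,uv,z:print(n,np.round(ray(c,uv,z),4)[:2])
for n,x,y in[("FL",58,78),("FR",251,70),("RL",68,345),("RR",268,335)]:p(n,S(x,y),.039)
p("h0",S(167,345),.045);p("hend",S(172,538),.063)
for n,x,y,z in[("roofBL",440,30,.24),("roofBR",768,20,.24),("roofFL",452,203,.24),("roofFR",778,192,.24),("foldL",430,415,.13),("foldR",735,405,.13),("base L",402,437,0),("flapTL",510,222,.227),("flapTR",716,217,.227),("sillL",484,375,.145),("sillR",700,367,.145)]:p(n,B(x,y),z)
hsv=cv2.cvtColor(c["pixels"],cv2.COLOR_RGB2HSV)
m=np.all(c["pixels"]<60,axis=2).astype(np.uint8);m[:, :125]=0;m[:90]=0;m[200:]=0;m[:,252:]=0
ys,xs=np.nonzero(m);r=cv2.minAreaRect(np.c_[xs,ys].astype(np.float32))
print("mat",[np.round(ray(c,q,.003)[:2],3).tolist() for q in cv2.boxPoints(r)],np.round(ray(c,r[0],.003),3))
for n,uv,z in[("valve base",(273,190),.0),("valve top",(274,184),.09),("dial",(269,147),.02),("jar top",(187,143),.055),("spareRR",(180,173),.039),("spareFR",(171,132),.039),("spool",(348,242),.038),("drvtop",(197,213),.02)]:p(n,uv,z)
E
```

```text
FL [0.7136 0.1953]
FR [0.7185 0.1025]
RL [0.5827 0.1865]
RR [0.5885 0.0917]
h0 [0.5819 0.1389]
hend [0.488  0.1325]
roofBL [ 0.73   -0.1623]
roofBR [ 0.7381 -0.3604]
roofFL [ 0.6221 -0.1678]
roofFR [ 0.6308 -0.3619]
foldL [ 0.5113 -0.1718]
foldR [ 0.52   -0.3698]
base L [ 0.5153 -0.1734]
flapTL [ 0.6144 -0.205 ]
flapTR [ 0.6187 -0.3289]
sillL [ 0.5354 -0.2043]
sillR [ 0.5421 -0.3431]
mat [[0.786, 0.429], [0.832, 0.094], [0.554, 0.057], [0.511, 0.381]] [0.668 0.24  0.003]
valve base [ 0.5395 -0.0053]
valve top [ 0.5413 -0.0063]
dial [0.663  0.0077]
jar top [0.6629 0.2405]
spareRR [0.5793 0.2603]
spareFR [0.6996 0.291 ]
spool [ 0.3896 -0.2137]
drvtop [0.4675 0.211 ]
```

```bash
cat >> h.py <<'E'
from scipy.spatial.transform import Rotation as Ro
A=0.6; GRIP=np.array([-.100,0,.0375])
SC=np.array([.6508,.144,.003]); SY=.066
BC=np.array([.6257,-.266,0]); BY=.044
def tool(o,yaw,p,a=None):
    "scoop origin, yaw, nose-down pitch -> TCP position, quaternion wxyz"
    a=A if a is None else a
    z=np.array([np.sin(a),0,-np.cos(a)]);y=np.array([0,-1.,0])
    Rs=Ro.from_euler("ZY",[yaw,p]); R=Rs.as_matrix()@np.c_[np.cross(y,z),y,z]
    q=Ro.from_matrix(R).as_quat()
    return np.asarray(o)+Rs.apply(GRIP+.019*z), q[[3,0,1,2]]
def inbin(ref,at,p,dy=0):
    "scoop origin (world) that puts scoop point ref=(x,z) at bin point at=(x,z), pitch p"
    Rp=Ro.from_euler("Y",p); o=np.array([at[0],dy,at[1]])-Rp.apply([ref[0],0,ref[1]])
    return BC+Ro.from_euler("Z",BY).apply(o)
E
python3 - <<'E'
from h import *;from cell import *
for a in(.3,.5,.6,.8):
    P=[("pre",SC+[0,0,.1],SY,0),("grasp",SC,SY,0),("lift",SC+[0,0,.2],SY,-.1),("via",[.42,0,.2],BY,-.1),("front",inbin((.065,0),(-.15,.16),-.05),BY,-.05),
    ("in",inbin((.065,0),(-.005,.155),0),BY,0),("tip.8",inbin((-.025,0),(-.09,.155),.8),BY,.8),("tip1",inbin((-.025,0),(-.09,.158),1.),BY,1.),("tip1.1",inbin((-.025,0),(-.09,.158),1.1),BY,1.1)]
    print(a)
    for n,o,y,p in P:
        t,q=tool(o,y,p,a);s=kinematics.solve_ik(t,q);print(" ",n,np.round(t,3),None if s is None else np.round(s,2))
E
```

```text
0.3
  pre [0.557 0.138 0.122] [0.03 0.02 1.96 0.02 0.85 1.52]
  grasp [0.557 0.138 0.022] [0.03 0.2  2.01 0.02 0.64 1.52]
  lift [0.555 0.138 0.213] [ 0.02 -0.16  1.97  0.02  0.93  1.52]
  via [ 0.324 -0.004  0.21 ] None
  front [ 0.316 -0.28   0.171] [-1.29 -0.43  2.25  0.36  1.26  0.13]
  in [ 0.461 -0.273  0.174] [-0.91 -0.1   1.97  0.27  1.11  0.51]
  tip.8 [ 0.501 -0.271  0.218] [-0.55  0.52  1.21 -0.28  1.82  0.96]
  tip1 [ 0.515 -0.271  0.227] [-0.5   0.71  1.   -0.38  2.03  0.96]
  tip1.1 [ 0.522 -0.271  0.229] [-0.48  0.81  0.89 -0.44  2.13  0.94]
0.5
  pre [0.56  0.138 0.124] [ 0.02 -0.09  2.12  0.04  0.61  1.5 ]
  grasp [0.56  0.138 0.024] [0.02 0.12 2.16 0.06 0.36 1.47]
  lift [0.558 0.138 0.215] [ 0.02 -0.28  2.13  0.04  0.69  1.5 ]
  via [ 0.328 -0.004  0.212] None
  front [ 0.319 -0.279  0.173] [-1.46 -0.5   2.35  0.57  1.3  -0.1 ]
  in [ 0.465 -0.273  0.176] [-1.02 -0.19  2.1   0.51  1.03  0.28]
  tip.8 [ 0.505 -0.271  0.217] [-0.6   0.38  1.36 -0.18  1.65  0.93]
  tip1 [ 0.518 -0.271  0.225] [-0.54  0.56  1.15 -0.28  1.85  0.97]
  tip1.1 [ 0.524 -0.27   0.226] [-0.52
[... 442 characters left out ...]
4 -0.12  1.56  0.91]
  tip1 [ 0.519 -0.271  0.224] [-0.56  0.48  1.23 -0.23  1.76  0.96]
  tip1.1 [ 0.526 -0.27   0.225] [-0.53  0.58  1.12 -0.28  1.86  0.97]
0.8
  pre [0.565 0.138 0.127] [ 0.01 -0.19  2.34  0.21  0.19  1.32]
  grasp [0.565 0.138 0.027] None
  lift [0.563 0.138 0.219] [ 0.01 -0.41  2.36  0.16  0.3   1.38]
  via [ 0.332 -0.004  0.216] None
  front [ 0.324 -0.279  0.177] [-1.7  -0.49  2.47  0.84  1.43 -0.42]
  in [ 0.469 -0.273  0.179] [-1.2  -0.25  2.27  0.91  1.04 -0.13]
  tip.8 [ 0.51  -0.271  0.216] [-0.7   0.17  1.59 -0.    1.39  0.83]
  tip1 [ 0.523 -0.271  0.223] [-0.61  0.34  1.38 -0.12  1.58  0.92]
  tip1.1 [ 0.53  -0.27   0.224] [-0.58  0.43  1.28 -0.17  1.68  0.95]
```

```bash
sed -i 's/^A=0.6/A=0.4/' h.py
python3 - <<'E'
from h import *;from cell import *
jaws.set_gripper(.55,60)
p0=sensors.get_ee_pos()
r.movel([p0[0],p0[1],.42],max_speed=.3)
t,q=tool(SC+[-.1,-.1,.4],SY,0); r.reach(t,q)
t,q=tool(SC+[0,0,.12],SY,0); r.reach(t,q)
t,q=tool(SC+[0,0,.05],SY,0); r.movel(t,q,max_speed=.15)
c=cams.capture("top");d=cams.capture("scene")
a=cv2.resize(c["pixels"][110:230,185:285],None,fx=4,fy=4)[:,:,::-1]
b=cv2.resize(d["pixels"][200:320,250:350],None,fx=4,fy=4)[:,:,::-1]
cv2.imwrite("pics/pre.png",np.hstack([a,b])); print(sensors.get_time_s(),sensors.get_ee_pos(),sensors.get_force())
E
```

```text
5.7417 [0.55996965 0.13780791 0.07510898] [ 0.4751171  -0.06914223  0.18922148]
```

View pics/pre.png

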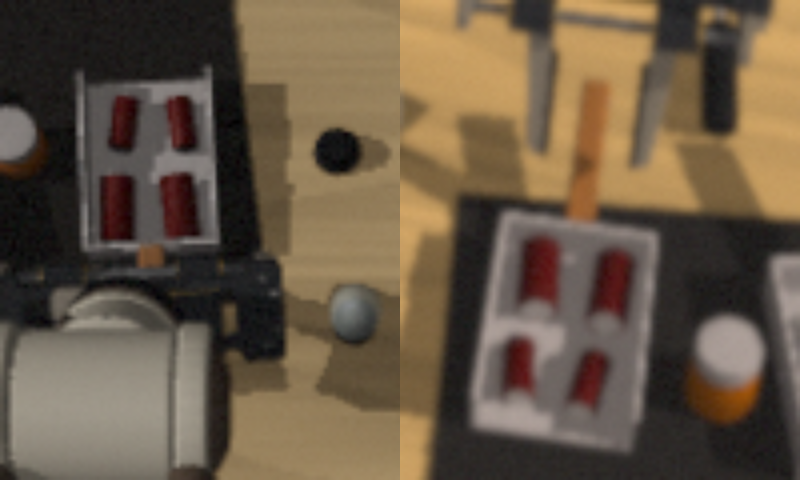

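The fingers straddle the handle, right crop (540,150) and (640,165) with the handle at (590,140). Next I grip and lift.

Run:
```python
from h import *;from cell import *
t,q=tool(SC,SY,0); print(r.movel(t,q,max_speed=.08,force_limit=8))
jaws.set_gripper(0,60); print(sensors.get_gripper_width(),sensors.get_finger_force(),sensors.get_ee_pos()-t)
for o,p in[((0,0,.02),0),((0,0,.06),-.1),((0,0,.24),-.1)]:
    t,q=tool(SC+o,SY,p); r.movel(t,q,max_speed=.1)
r.sleep(.3)
c=cams.capture("top");d=cams.capture("scene")
a=cv2.resize(c["pixels"][80:200,170:270],None,fx=4,fy=4)[:,:,::-1]
b=cv2.resize(d["pixels"][140:260,230:330],None,fx=4,fy=4)[:,:,::-1]
cv2.imwrite("pics/lift.png",np.hstack([a,b])); print(sensors.get_time_s(),sensors.get_force(),sensors.get_ft_torque(),sensors.get_finger_force())
np.savez("lift.npz",**c)
```

```text
False
0.19380529706598018 59.99504506587982 [ 1.42832146e-04 -8.26554719e-05  2.04737663e-04]
10.2667 [-0.61928346 -1.04654004 -2.37224535] [-0.00342106  0.67117471  0.01307256] 59.99436914920807
```

View pics/lift.png

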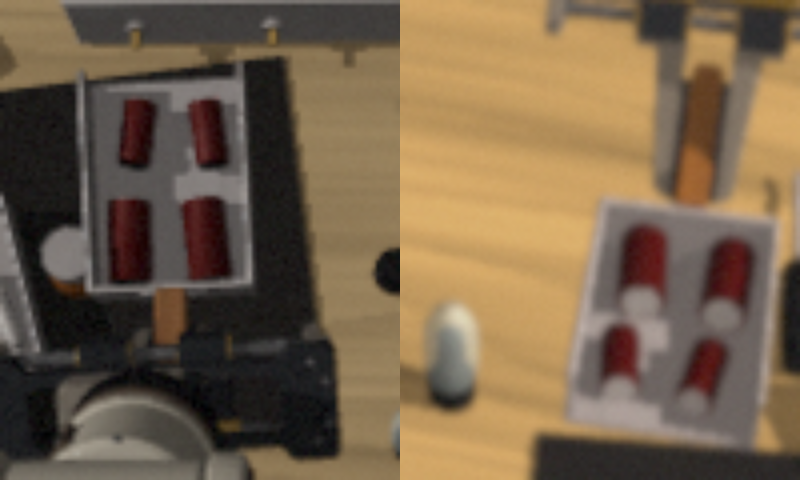

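All four cans are in the lifted scoop, rim corners (80,75), (240,65), (92,290), (252,287) in the left crop. I'll check the tilt by comparing predicted with seen corners, and check that the route is feasible.

Run:
```python
from h import *;from cell import *
C={"top":np.load("top0.npz"),"scene":np.load("scene0.npz")}
seen={"top":[(80,75),(240,65),(92,290),(252,287)],"scene":[(750,440),(570,415),(778,215),(605,200)]}
pts=np.array([(.065,.0475,.036),(.065,-.0475,.036),(-.065,.0475,.036),(-.065,-.0475,.036)])
def proj(c,P):
    T=np.linalg.inv(c["pose"]);q=(c["intrinsics"]@(T[:3,:3]@P.T+T[:3,3:])).T;return q[:,:2]/q[:,2:]
# droop about the grip point
for dp in(-.05,0,.05,.1,.15):
    G=SC+[0,0,.24]+Ro.from_euler("ZY",[SY,-.1]).apply(GRIP)
    P=G+Ro.from_euler("ZY",[SY,-.1+dp]).apply(pts-GRIP)
    e=[]
    for n in C:
        s=np.array(seen[n],float); s=s/4+((170,80) if n=="top" else (130,140)); e.append(np.round(proj(C[n],P)-s-.0,1).tolist())
    print(dp,e)
for n,o,y,p in [("via",[.50,-.03,.24],BY,-.1),("front",inbin((.065,0),(-.15,.165),-.1),BY,-.1),("in",inbin((.065,0),(-.005,.155),0),BY,0)]:
    t,q=tool(o,y,p);s=kinematics.solve_ik(t,q);print(n,t,None if s is None else np.round(s,2))
```

```text
-0.05 [[[-1.3, -2.4], [-0.0, -2.2], [-1.2, 0.3], [0.1, -1.2]], [[3.4, -13.1], [-0.9, -13.6], [-0.0, 0.5], [-1.3, -1.5]]]
0 [[[-0.7, -1.5], [0.2, -1.2], [-1.1, 0.4], [0.1, -1.1]], [[2.9, -10.1], [-1.1, -10.7], [-0.1, 1.1], [-1.4, -0.9]]]
0.05 [[[-0.1, -0.4], [0.5, -0.1], [-0.9, 0.6], [0.2, -0.9]], [[2.4, -7.3], [-1.3, -7.9], [-0.2, 1.6], [-1.4, -0.3]]]
0.1 [[[0.5, 0.9], [0.8, 1.2], [-0.8, 0.8], [0.2, -0.7]], [[1.9, -4.8], [-1.4, -5.3], [-0.3, 2.2], [-1.4, 0.2]]]
0.15 [[[1.1, 2.3], [1.1, 2.6], [-0.7, 1.0], [0.3, -0.4]], [[1.5, -2.4], [-1.5, -2.9], [-0.4, 2.7], [-1.5, 0.7]]]
via [ 0.40595602 -0.03414061  0.25065525] [-0.65 -0.88  2.38  0.33  1.26  0.84]
front [ 0.31718853 -0.27958327  0.16916607] [-1.43 -0.48  2.33  0.52  1.28 -0.05]
in [ 0.46325632 -0.27315214  0.17499984] [-0.97 -0.15  2.04  0.39  1.06  0.4 ]
```

Run:
```python
from h import *;from cell import *
for o,y,p,v in [([.50,-.03,.24],BY,-.1,.15),(inbin((.065,0),(-.15,.19),-.1),BY,-.1,.15),(inbin((.065,0),(-.125,.165),-.04),BY,-.04,.08)]:
    t,q=tool(o,y,p); r.movel(t,q,max_speed=v)
r.sleep(.3)
c=cams.capture("top");d=cams.capture("scene")
a=cv2.resize(c["pixels"][90:240,310:440],None,fx=4,fy=4,interpolation=cv2.INTER_CUBIC)[:,:,::-1]
cv2.imwrite("pics/front.png",a); print(sensors.get_time_s(),sensors.get_force())
np.savez("front.npz",**c)
```

```text
14.8 [ 0.16661437 -0.00878903 -2.9992187 ]
```

View pics/front.png

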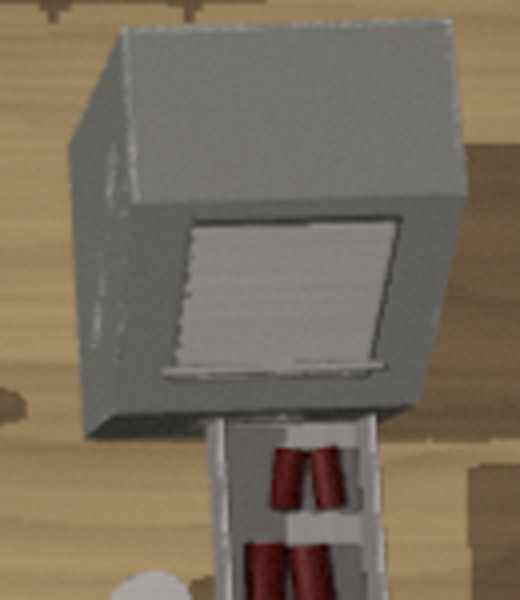

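The scoop sits level before the bin: rim tips near (210,415) and (372,415), the flap's lower edge from (170,372) to (382,365). All four cans are in.

Run:
```python
from h import *;from cell import *
c=np.load("front.npz")
f=lambda x,y,z:np.round(Ro.from_euler("Z",-BY).apply(ray(c,(310+x/4-.4,90+y/4-.4),z)-BC),4)
for n,x,y in[("tipL",217,416),("tipR",369,413)]:
    for z in(.19,.2):print(n,f(x,y,z))
print("sill",f(170,376,.145),f(382,367,.145),"hinge",f(192,222,.227),f(399,217,.227))
ls=[("in",inbin((.065,0),(-.005,.163),-.03),-.03)]+[("tip",inbin((-.025,0),(-.092,.157+.006*p),p),p) for p in(.3,.6,.8,1.,1.15)]
for n,o,p in ls:
    t,q=tool(o,BY,p);s=kinematics.solve_ik(t,q);print(n,p,np.round(t,3),None if s is None else np.round(s,2))
```

```text
tipL [-0.1218  0.0461  0.19  ]
tipL [-0.1233  0.0484  0.2   ]
tipR [-0.1231 -0.0472  0.19  ]
tipR [-0.1245 -0.0439  0.2   ]
sill [-0.0882  0.0638  0.145 ] [-0.0869 -0.0727  0.145 ] hinge [-0.0086  0.0621  0.227 ] [-0.0098 -0.0625  0.227 ]
in -0.03 [ 0.463 -0.273  0.178] [-0.99 -0.17  2.06  0.42  1.06  0.37]
tip 0.3 [ 0.475 -0.273  0.198] [-0.79  0.03  1.77  0.08  1.27  0.72]
tip 0.6 [ 0.489 -0.272  0.215] [-0.65  0.27  1.48 -0.13  1.55  0.89]
tip 0.8 [ 0.501 -0.271  0.224] [-0.58  0.44  1.28 -0.23  1.74  0.95]
tip 1.0 [ 0.514 -0.271  0.231] [-0.52  0.62  1.08 -0.33  1.95  0.96]
tip 1.15 [ 0.524 -0.27   0.234] [-0.49  0.77  0.91 -0.41  2.1   0.95]
```

Laterally centred within 2 mm. Next: insert, tip and look.

Run:
```python
from h import *;from cell import *
def go(o,p,v,f=15):
    t,q=tool(o,BY,p); s=r.movel(t,q,max_speed=v,force_limit=f); print(round(p,2),s,np.round(sensors.get_force(),1),sensors.get_time_s()); return s
s=go(inbin((.065,0),(-.005,.163),-.03),-.03,.06)
if not s:
    r.sleep(.3)
    for p in(.3,.6,.9):
        s=go(inbin((-.025,0),(-.092,.157+.006*p),p),p,.05)
        if s:break
r.sleep(.8)
c=cams.capture("top");d=cams.capture("scene")
a=cv2.resize(c["pixels"][90:240,310:440],None,fx=3,fy=4,interpolation=cv2.INTER_CUBIC)[:,:,::-1]
b=cv2.resize(d["pixels"][120:270,50:180],None,fx=3,fy=4,interpolation=cv2.INTER_CUBIC)[:,:,::-1]
cv2.imwrite("pics/tip.png",np.hstack([a,b])); print(sensors.get_time_s(),sensors.get_force())
```

```text
-0.03 False [-5.7  0.6 -3.4] 16.95
0.3 False [-3.2 -1.  -1.5] 17.8667
0.6 False [-2.2 -0.7 -1.1] 18.4667
0.9 False [-2.2  0.1 -6.5] 19.0583
19.9583 [-1.5606991   0.21903164 -0.39838784]
```

View pics/tip.png

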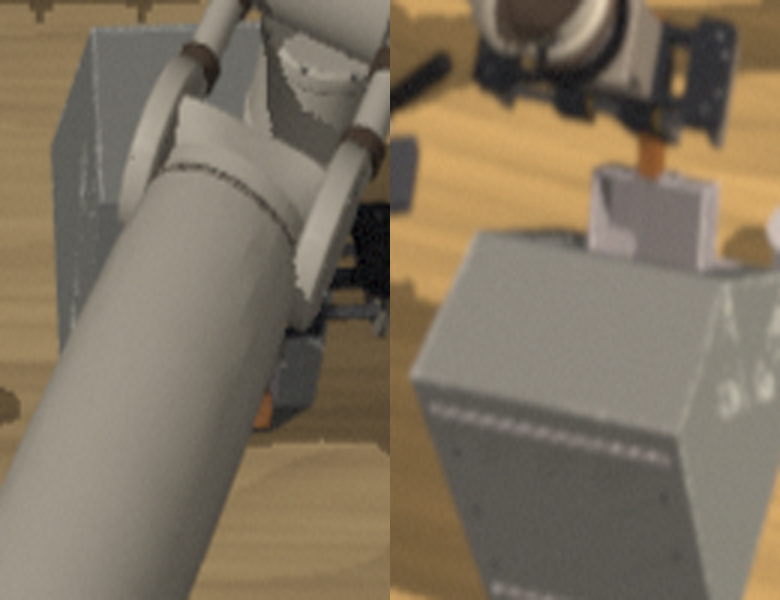

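The pan's rear is visible through scene crop (650,215) with no cans in it. I'll tip further with a small jiggle to be sure, then return to level along the same path, still inside, and look before drawing out.

Run:
```python
from h import *;from cell import *
def go(o,p,v,f=15):
    t,q=tool(o,BY,p); s=r.movel(t,q,max_speed=v,force_limit=f); print(round(p,2),s,np.round(sensors.get_force(),1),sensors.get_time_s())
P=lambda p,dz=0:inbin((-.025,0),(-.092,.157+.006*p+dz),p)
go(P(1.1),1.1,.05);r.sleep(.3)
for dz in(.008,0,.008,0): go(P(1.1,dz),1.1,.12,25)
r.sleep(.8)
for p in(.8,.5,.2,-.03): go(P(p),p,.06)
go(inbin((.065,0),(-.03,.165),-.03),-.03,.06)
r.sleep(.2);c=cams.capture("top")
a=cv2.resize(c["pixels"][90:240,310:440],None,fx=4,fy=4,interpolation=cv2.INTER_CUBIC)[:,:,::-1]
cv2.imwrite("pics/lev.png",a); print(sensors.get_time_s(),sensors.get_force())
```

```text
1.1 False [-2.   1.7 -5.2] 20.4
1.1 False [-1.4  1.3 -1.3] 20.95
1.1 False [-1.1 -0.3 -3.1] 21.2
1.1 False [-1.5  0.3 -2.1] 21.45
1.1 False [-1.7 -0.7 -3.2] 21.7
0.8 False [-1.7 -0.6 -1.2] 23.0083
0.5 False [-2.4  1.  -2.8] 23.525
0.2 False [-2.5  0.9 -4.7] 24.05
-0.03 False [-5.   0.  -3.7] 24.4917
-0.03 False [-1.9  1.6 -0.8] 25.1167
25.3667 [-1.64707956  0.24940849 -0.38963199]
```

View pics/lev.png

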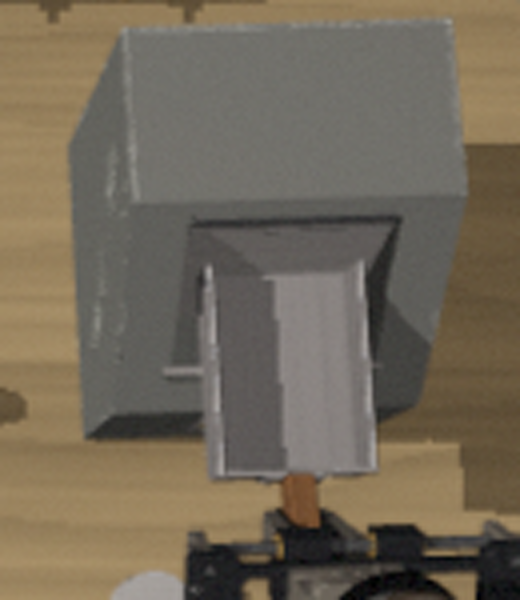

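The scoop is empty: clean pan at (290,370), flap held open. I'll draw it out and set it back at its starting place.

Run:
```python
from h import *;from cell import *
def go(o,y,p,v,f=None):
    t,q=tool(o,y,p); s=r.movel(t,q,max_speed=v,force_limit=f); return s
go(inbin((.065,0),(-.15,.168),-.03),BY,-.03,.08)
go(inbin((.065,0),(-.15,.20),-.05),BY,-.05,.12)
go([.50,-.03,.24],BY,-.05,.18)
go(SC+[0,0,.24],SY,0,.18)
r.sleep(.2);print(sensors.get_force())
go(SC+[0,0,.03],SY,0,.12)
print(go(SC+[0,0,.0005],SY,0,.03,5),sensors.get_ee_pos()-tool(SC,SY,0)[0],sensors.get_force())
c=cams.capture("top");d=cams.capture("scene")
a=cv2.resize(c["pixels"][90:240,120:450],None,fx=2.4,fy=2,interpolation=cv2.INTER_CUBIC)[:,:,::-1]
b=cv2.resize(d["pixels"][170:320,30:360],None,fx=2.4,fy=2,interpolation=cv2.INTER_CUBIC)[:,:,::-1]
cv2.imwrite("pics/place.png",np.vstack([a,b])); print(sensors.get_time_s())
```

```text
[-0.00603056  0.04303904 -1.91474485]
True [-3.64184050e-04  4.10858962e-06  1.78873456e-04] [-1.32332354 -0.23437415  5.32326443]
33.625
```

View pics/place.png

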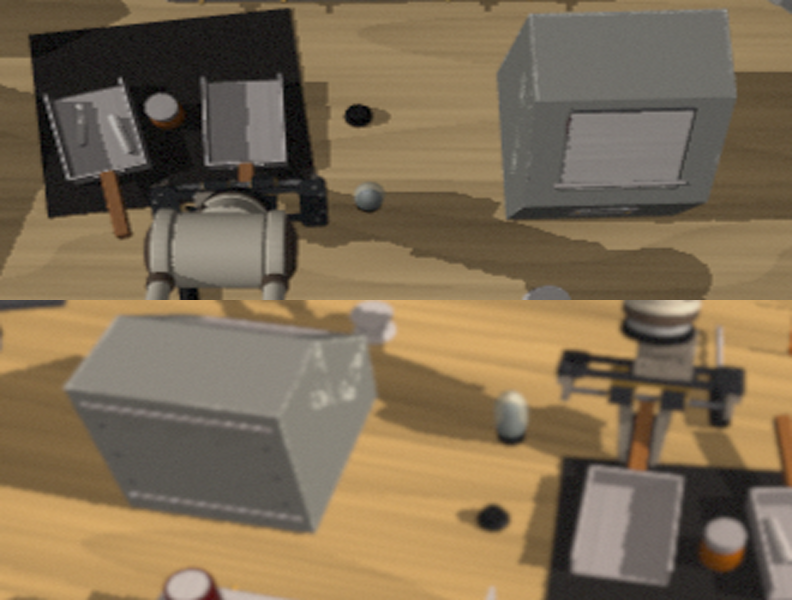

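The empty scoop is on the mat at (243,122), the flap is shut at (625,147), and the jar, valve, dial and spare are in place. I'll release, retreat and verify the pan outline.

Run:
```python
from h import *;from cell import *
jaws.set_gripper(.55)
t,q=tool(SC+[0,0,.2],SY,0); r.movel(t,q,max_speed=.15)
t,q=tool(SC+[-.1,-.1,.4],SY,0); r.reach(t,q); r.sleep(.5)
c=cams.capture("top")
a=cv2.resize(c["pixels"][90:240,120:285],None,fx=4,fy=4,interpolation=cv2.INTER_CUBIC)[:,:,::-1]
cv2.imwrite("pics/end.png",a);print(sensors.get_time_s(),sensors.get_force())
```

```text
37.275 [0.11140806 0.09685816 0.61166998]
```

View pics/end.png

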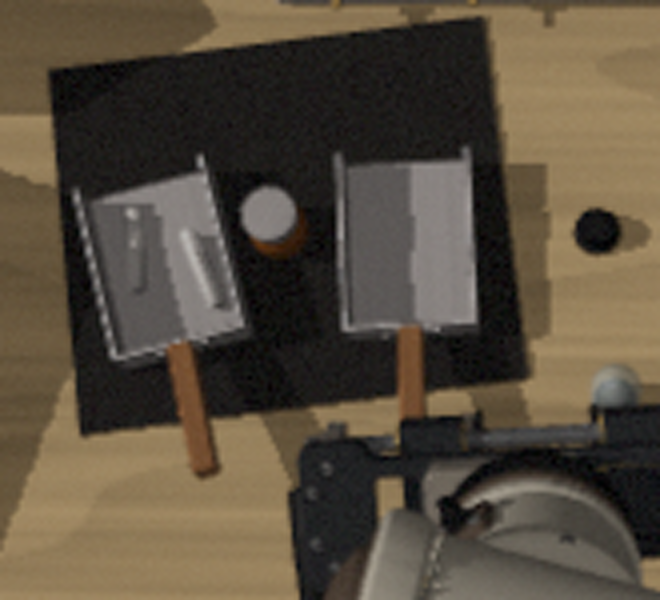

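The scoop lies flat at its starting place, rim tips at (337,155) and (467,150), about 86 mm from the mat centre, and nothing else has moved.

```bash
python3 -c "
from cell import *
print(ticket.close_job())"
```

```text
the job is handed in; nothing more can be done
None
```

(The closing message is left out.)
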